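# Flip the bit case onto the raised pad

## Task

The blue drill bit case lies upside down on the bench. Without picking it up, push it with the fingertips squarely up against the front edge of the raised plywood pad, tip it up there and over that edge so that it lies right way up on the pad, then push it on, square to that edge, until no part of it overhangs the pad. Leave everything else on the bench alone.

Things in the scene. Friction and masses are not known exactly. Their poses are not given: they have to be found in the camera images.
- bit_case: Loose blue drill bit case, a flat closed box 55x110x22 mm (x,y,z), about 0.18 kg. Origin on its underside, z out of its lid; it starts upside down: z points down, origin 22 mm above the bench. Box spans x -26..29, y -55..55, z 0..22 mm. A black latch (y -10..10, z 7..17 mm) stands 3 mm proud of its long -x side, which starts towards the robot, away from the pad.
- case_centre (a point): Centre of the bit case's box; axes as the case. The case is rigid and not slippery: fingertips pressed with 5 to 10 N against its long near side, while its far side bears on the pad's edge, can drag the near side upward on an arc, and past upright it falls over onto the pad by itself. Standing on edge on the pad its centre is 37 mm above the bench.
- pad: Fixed raised pad: plywood board 160x240x9 mm (x,y,z) with a black rubber top, lying on the bench. Origin at the centre of its underside, z up. Its front edge, at x = -80 mm, is a straight 9 mm high step facing the robot; its x axis points away from the robot, across the pad.
- pad_edge (a point): Middle of the top of the pad's front edge, 9 mm above the bench; axes as the pad.
- screwdriver_red: Loose red screwdriver, 202 mm long; bystander.
- tape_measure: Loose yellow tape measure 68 x 95 x 35 mm; bystander.
- offcut_a: Loose wood offcut 45 x 130 x 22 mm; bystander.
- pencil_blue: Loose blue pencil 170 mm long; bystander.
- case_corner_a (a point): Corner of the bit case's underside at x = +29, y = +55 mm in the case's frame.
- case_corner_b (a point): Corner of the bit case's underside at x = +29, y = -55 mm in the case's frame.
- case_corner_c (a point): Corner of the bit case's underside at x = -26, y = +55 mm in the case's frame.
- case_corner_d (a point): Corner of the bit case's underside at x = -26, y = -55 mm in the case's frame.

How it is judged:
On the way, in this order (a step that is already met when the one before it is completed fails the run):
1. the case lies flat, its long side squarely up against the pad's front edge (angle between bit_case's own z axis and vertical above 3 rad and angle between the x axis of bit_case and the x axis of pad, either way round below 0.07 rad and x of case_centre in the frame of pad_edge above -0.031 m), for 0.1 s.
2. the case is tipped up on its long side at the pad's edge (angle between bit_case's own z axis and vertical between 0.7 and 2.2 rad).
At the end, for the whole second after the job is handed in: The bit case lies flat and still on the pad, lid up (within 0.06 rad) and square to its front edge (within 0.1 rad), no corner more than 2 mm beyond the front edge or 4 mm beyond the sides of the pad, its centre at least 30 mm from the back edge (angle between bit_case's own z axis and vertical below 0.06 rad and z of bit_case in the frame of pad between 0.007 and 0.011 m and x of case_centre in the frame of pad_edge below 0.13 m and linear speed of bit_case below 0.01 m/s and x of each of case_corner_a, case_corner_b, case_corner_c, case_corner_d in the frame of pad_edge above -0.002 m and y of case_corner_a in the frame of pad between -0.124 and 0.124 m and y of case_corner_b in the frame of pad between -0.124 and 0.124 m and y of case_corner_c in the frame of pad between -0.124 and 0.124 m and y of case_corner_d in the frame of pad between -0.124 and 0.124 m and angle between the x axis of bit_case and the x axis of pad, either way round below 0.1 rad); the robot touches nothing.
It fails at once if the case is picked up (its centre above 65 mm, or above 45 mm while it is within 0.5 rad of flat; standing on edge on the pad it is at 37 mm) (height (world z) of case_centre above 0.065 m or (height (world z) of case_centre above 0.045 m and (angle between bit_case's own z axis and vertical above 2.64 rad or angle between bit_case's own z axis and vertical below 0.5 rad))).
It fails at once if the case is tipped up more than 0.5 rad away from the pad's front edge (its centre more than 60 mm from that edge) (angle between bit_case's own z axis and vertical between 0.5 and 2.64 rad and (x of case_centre in the frame of pad_edge below -0.06 m or x of case_centre in the frame of pad_edge above 0.06 m)).
It fails at once if another loose thing is moved more than 20 mm (distance of any of screwdriver_red, tape_measure, offcut_a, pencil_blue from where it was at the start of the episode above 0.02 m).
It also fails if it takes over 45 s, if anything falls off the work surface, if the arm or the gripper's body presses on something with over 40 N, if the wrist force passes 120 N, or if a joint passes its speed limit or range.

## Robot

A 6-joint arm with a two-finger parallel gripper is mounted at the origin on a cart in front of the work surface, level with it; the furniture and walls round the work are solid. World frame = base frame: x ahead of the robot, y to its left, z up, the work surface at z = 0. Lengths are in m, angles in rad, forces in N, time in s.
With the tool pointing down it reaches from about 0.325 to 0.85 m from the base axis. Payload 4.4 kg.
Tool frame: the origin (TCP) lies between the finger pads; the fingertips stand r.tips_ahead ahead of it and the grasp point (between the pads) lies 3 mm ahead of it (r.tips_ahead is the distance from the TCP to the fingertips, in m); z points along the fingers, y is the line along which they close (so a half turn about z gives the same grasp; the last joint's range is limited). The gripper opens to 94 mm and grips with 3 to 60 N. Pads are 16 mm wide; open, the fingers measure 119 mm over their backs; the gripper's body (75 mm by 177 mm) begins 78 mm behind the grasp point.
Start: joints at [-1.349, 0.207, 1.542, -0, 1.393, -0.15], TCP at [0.209, -0.536, 0.227] pointing down, gripper open.
Joint ranges: [-2.73, 2.73], [-0.86, 2.22], [0.23, 2.46], [-1.11, 4.25], [0.08, 2.63], [-2.82, 2.82]. Speed limits (rad/s): [2.79, 2.79, 3.14, 3.14, 3.14, 3.14].

## Interface

Orientations are given as a rotation vector (axis times angle).
In Python, from cell import readout, eyes, workorder, spotter, r gives the robot as it stands.
- The arm moves only by the tool play_rows, never from a script. Its argument "plan" is a list that holds one entry, the list of rows, each a list of 5 numbers: the shift along the tool's x, y, z in mm, then the turn about the tool's z in degrees, then the closure in counts, from 0 (fully open) to 255 (shut). A call has 1 to 8 rows; each row shifts and turns the commanded pose from where the row before left it, along the tool's axes as they then stand; what a row does not reach is not made up. A row lasts 1/8 s, in which the tool goes at most 62.5 mm and 10.7 degrees, less where a joint would pass 70% of its speed; a pose out of reach is approached as far as the arm can. A call with a gripper value outside its range is refused whole. The fingers move at their own pace and stop on an object; "newtons" is the grip in N (left out, the last holds). Time passes only in rows, so rows that do not move let the fingers close. It gives the time, the measured TCP pose, the force, the opening and the grip force at its end, in the units of the state.
- readout.sense(): the state, without advancing time (a new reading comes with each control period).
- eyes.capture(name): name is "scene" or "top" or "wrist"; returns the picture (480x640x3 uint8, red, green, blue); there is no depth.
- eyes.camera_info(name): a dict with "fx", "fy", "cx", "cy" (pixels), "R" (3x3) and "t" (3): a world point X has camera coordinates R X + t; the wrist camera has in their place "tool_from_camera" (4x4, takes a point from camera to tool coordinates, whose origin is the TCP and whose axes are the flange's). Camera axes: x right, y down, z forward; pixel columns grow to the right and rows downward; lengths in m; the calibration is good to about 2 mm. A picture is of the moment at which its call begins: read the wrist's pose just before it. camera_info takes no time and is no camera call.
- workorder.job_done(): hands the job in; it is judged then, once.
Trained networks look in the newest picture that a camera, given by its name, has taken for a name from the list of things; names that differ only in an ending like _2 or _b are one class to them, and where a whole thing is asked for, a point or a joint stands for the part that bears it (a point fixed in the world has none). Each returns a list of dicts, best first, with "p" (0 to 1); they miss things now and then, are a little off and sometimes report something else, mostly with a low value. They report only what shows in the picture. A call takes as long as a camera call.
- spotter.find_in(name, camera): "point" ([x, y, z] in m, in world coordinates, good to about 4 mm: the middle of the surface that is visible of it).
The state is a dict: "clock": time; "joint_positions": joint angles; "dq": joint speeds; "effort": joint torques, N m; "position": TCP position; "tcp_rot": TCP orientation; "force": force on the tool from outside, world axes, zero at the start; "moment": the same for the moment, N m; "finger_gap": finger opening in m; "finger_force": force on a finger pad.
Only numpy, scipy, OpenCV 4.12 (cv2) and the standard library are available. Lean on these libraries where they do the work, as an engineer would, in place of code of your own. Each camera call takes 0.05 s, during which the arm holds its last target. There are 200 camera calls.

## Working session

There is one attempt and no reset: what is moved stays moved. The work goes in short steps, Python scripts to look and compute and a tool call to move; the robot and the scene stay as the last step left them, time stands still between calls to the robot, and variables do not carry over. Pictures are saved under pics/ and viewed, at most 12 in all, crops included, and the job is handed in when it is done.

Besides the shell and the picture viewer there is one more tool, called after "Request:" by a JSON object that holds its "op" and its "data", one argument or row to a line. play_rows: Moves the arm, as the interface text tells. Its arguments: {"type":"object","properties":{"plan":{"type":"array"},"newtons":{"type":"number"}},"required":["plan"]}

```bash
ls; mkdir -p pics; python3 - <<'E'
from cell import readout, eyes, workorder, spotter, r
import cv2
s=readout.sense();print({k:s[k] for k in('clock','position','tcp_rot','finger_gap')},r.tips_ahead)
for c in('scene','top'):
    im=eyes.capture(c);cv2.imwrite(f'pics/{c}0.png',im[:,:,::-1])
    i=eyes.camera_info(c);print(c,i)
    for n in('bit_case','pad','screwdriver_red','tape_measure','offcut_a','pencil_blue'):
        print(n,spotter.find_in(n,c)[:2])
E
```

```text
pics
{'clock': 0.0, 'position': array([ 0.20871631, -0.53499592,  0.22632005]), 'tcp_rot': array([-3.08528896e+00, -5.80286247e-01,  1.21107544e-04]), 'finger_gap': 0.09363429360297475} 0.022
scene {'fx': 523.1019950312783, 'fy': 523.1019950312783, 'cx': 324.93195811619665, 'cy': 244.0045464715317, 'R': array([[ 0.59253184, -0.80554422, -0.00212835],
       [-0.35742111, -0.26053759, -0.89686695],
       [ 0.72191147,  0.53218294, -0.44229532]]), 't': array([-0.52978026,  0.20905589,  0.58552603])}
bit_case [{'point': [0.4828, -0.1598, 0.0183], 'p': 0.7}]
pad [{'point': [0.6388, -0.2017, 0.0095], 'p': 0.8}]
screwdriver_red [{'point': [0.5732, -0.497, 0.0103], 'p': 0.6}, {'point': [0.6387, -0.2126, 0.0029], 'p': 0.16}]
tape_measure [{'point': [0.6706, -0.3687, 0.0172], 'p': 0.82}]
offcut_a [{'point': [0.6602, -0.4666, 0.0195], 'p': 0.61}]
pencil_blue [{'point': [0.4548, -0.0404, 0.0064], 'p': 0.69}]
top {'fx': 463.70200555375516, 'fy': 463.70200555375516, 'cx': 320.28537009871053, 'cy': 234.23867787753278, 'R': array([[ 0.02902841, -0.99956136, -0.00586873],
       [-0.9904996 , -0.02797473, -0.13464013],
       [ 0.13441689,  0.00972136, -0.99087718]]), 't': array([-0.26545748,  0.59203449,  0.88680627])}
bit_case [{'point': [0.5031, -0.1762, 0.0218], 'p': 0.66}, {'point': [0.4611, -0.038, 0.007], 'p': 0.45}]
pad [{'point': [0.6658, -0.1625, 0.0072], 'p': 0.65}]
screwdriver_red [{'point': [0.5778, -0.4771, 0.0182], 'p': 0.85}]
tape_measure [{'point': [0.702, -0.358, 0.0346], 'p': 0.83}, {'point': [0.6644, -0.457, 0.0189], 'p': 0.73}]
offcut_a [{'point': [0.6607, -0.4539, 0.0186], 'p': 0.97}, {'point': [0.5049, -0.1729, 0.0212], 'p': 0.38}]
pencil_blue [{'point': [0.4609, -0.0367, 0.0092], 'p': 0.88}]
```

View pics/top0.png

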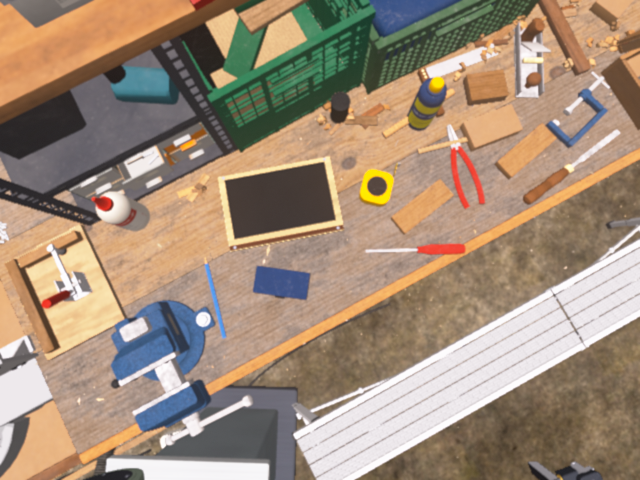

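View pics/scene0.png

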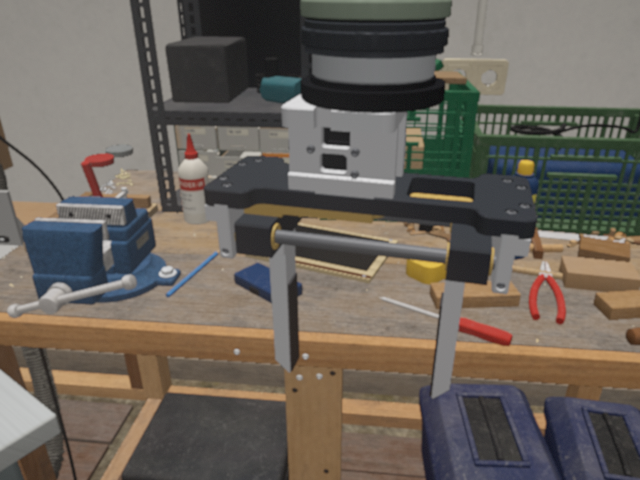

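The top view shows the case at about (282,283), yawed about 10° to the pad (front edge from (231,240) to (342,230)). The pencil lies to its left at (215,300), and the latch side faces the robot.

```bash
cat > h.py <<'E'
from cell import readout, eyes, workorder, spotter, r
import cv2, numpy as np
def plane(uv,z,c='top'):
    i=eyes.camera_info(c); uv=np.asarray(uv,float).reshape(-1,2)
    d=np.c_[(uv[:,0]-i['cx'])/i['fx'],(uv[:,1]-i['cy'])/i['fy'],np.ones(len(uv))]@i['R']
    o=-i['R'].T@i['t']; return (o+d*((z-o[2])/d[:,2])[:,None])[:,:2]
def pix(P,c='top'):
    i=eyes.camera_info(c); q=i['R']@np.asarray(P,float)+i['t']; return i['fx']*q[0]/q[2]+i['cx'],i['fy']*q[1]/q[2]+i['cy']
def rect(mask,z,seed,c='top'):
    n,l,st,ce=cv2.connectedComponentsWithStats(mask.astype(np.uint8))
    k=1+np.argmin([np.hypot(*(ce[j]-seed))+1e4*(st[j,4]<150) for j in range(1,n)])
    v,u=np.nonzero(l==k); p=plane(np.c_[u,v],z,c)
    b=cv2.boxPoints(cv2.minAreaRect((p*1000).astype(np.float32)))
    return b
def blue(im):
    h=cv2.cvtColor(im,cv2.COLOR_RGB2HSV); return (h[...,0]>100)&(h[...,0]<135)&(h[...,1]>110)
E
python3 - <<'E'
from h import *
im=eyes.capture('top')
def show(n,b):
    print(n,b.round(1).tolist(),'c',b.mean(0).round(1))
    for k in range(4):
        e=b[(k+1)%4]-b[k]; print('  len %.1f ang %.2f'%(np.hypot(*e),np.degrees(np.arctan2(e[1],e[0]))))
show('case',rect(blue(im),.022,(282,283)))
h=cv2.cvtColor(im,cv2.COLOR_RGB2HSV)
show('rubber',rect(h[...,2]<60,.009,(280,202)))
w=(h[...,2]>150)&(h[...,1]>50)&(h[...,0]<30)
show('ply',rect(w,.009,(280,202)))
x=cv2.resize(im[140:320,190:390],(800,720))[:600] if 0 else cv2.resize(im[150:300,200:400],(800,600),interpolation=cv2.INTER_CUBIC)
cv2.imwrite('pics/z0.png',x[:,:,::-1])
E
```

```text
case [[470.6000061035156, -221.39999389648438], [521.0, -227.39999389648438], [533.2999877929688, -123.0999984741211], [483.0, -117.19999694824219]] c [ 502.  -172.3]
  len 50.7 ang -6.76
  len 105.0 ang 83.24
  len 50.7 ang 173.24
  len 105.0 ang -96.76
rubber [[540.5, 352.3999938964844], [817.2000122070312, -123.5], [1065.9000244140625, 21.100000381469727], [789.2000122070312, 497.0]] c [803.2 186.8]
  len 550.4 ang -59.82
  len 287.6 ang 30.18
  len 550.4 ang 120.18
  len 287.6 ang -149.82
ply [[761.0999755859375, 71.0999984741211], [803.2000122070312, -3.5999999046325684], [816.2000122070312, 3.799999952316284], [774.0999755859375, 78.4000015258789]] c [788.7  37.4]
  len 85.7 ang -60.57
  len 14.9 ang 29.43
  len 85.7 ang 119.43
  len 14.9 ang -150.57
```

View pics/z0.png

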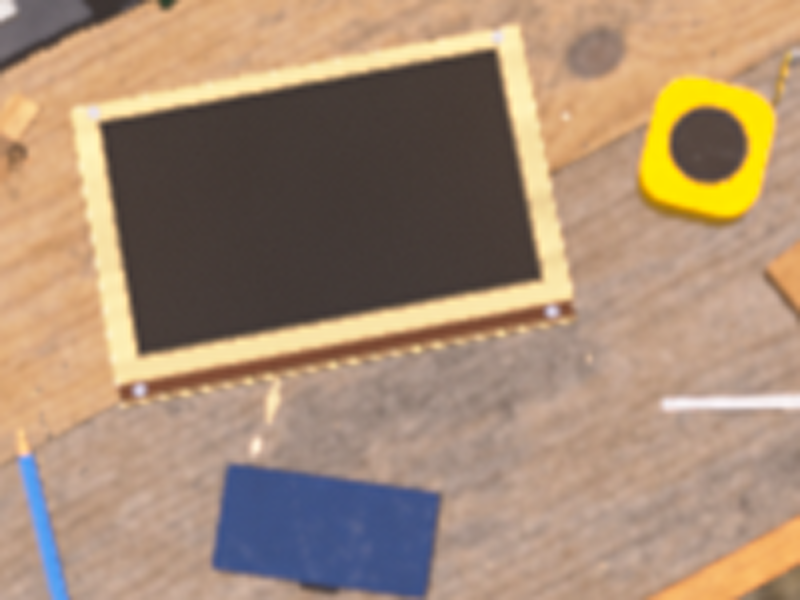

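```bash
python3 - <<'E'
from h import *
i=eyes.camera_info('top');print('cam',-i['R'].T@i['t'])
z=lambda a:np.array(a)/4+[200,150]
bl,br,fr,fl,fr2,fl2=plane(z([(73,108),(518,27),(571,302),(118,385),(575,318),(121,402)]),.009)*1000
print(bl,br,fr,fl,fr2,fl2)
d=lambda a,b:np.hypot(*(a-b)).round(1)
print('w',d(bl,br),d(fl,fr),d(fl2,fr2),'depth',d(bl,fl),d(br,fr),d(bl,fl2),d(br,fr2))
a=lambda a,b:np.degrees(np.arctan2(*(a-b)[::-1])).round(2)
print('ang',a(bl,br),a(fl,fr),a(fl2,fr2),a(bl,fl),a(br,fr))
c=plane(z([(229,463),(441,492),(428,597),(213,570)]),.022)*1000
print(c,c.mean(0),[d(c[k],c[k-1]) for k in range(4)],a(c[0],c[1]),a(c[3],c[2]))
E
```

```text
cam [ 0.47491398 -0.2574      0.9568698 ]
[718.75310471 -30.28993145] [ 769.02932778 -262.75055376] [ 623.0350445  -294.00269395] [573.28453274 -62.0507678 ] [ 614.73695736 -296.25466866] [564.55329239 -64.08039562]
w 237.8 237.2 237.5 depth 148.9 149.3 157.9 157.9
ang 102.2 102.11 102.2 12.32 12.08
[[ 534.00631674 -122.95547683]
 [ 522.4892919  -230.32875916]
 [ 470.02151937 -225.51120437]
 [ 480.27112897 -117.47878595]] [ 501.69706425 -174.06855658] [np.float64(54.0), np.float64(108.0), np.float64(52.7), np.float64(108.5)] 83.88 84.58
```

Request:
{"op": "play_rows", "data": {
  "plan": [
    [[0,0,0,9.1,65],[30,-30,6,0,65],[30,-30,6,0,65],[30,-30,6,0,65],[30,-30,6,0,65],[30,-30,6,0,65],[30,-30,6,0,65],[30,-30,6,0,65]]
  ],
  "newtons": 20
}}

```text
clock: 1.75
position: [0.3705, -0.285, 0.1855]
tcp_rot: [3.123, 0.334, 0.001]
force: [0.3, 0.6, -0.9]
finger_gap: 0.0696
finger_force: 0.0
```

Request:
{"op": "play_rows", "data": {
  "plan": [
    [[30,-28,20,0,65],[30,-28,20,0,65],[27,-28,20,0,65],[0,0,20,0,65],[0,0,0,0,65],[0,0,0,0,65]]
  ]
}}

```text
clock: 2.5
position: [0.4374, -0.1862, 0.1062]
tcp_rot: [3.123, 0.333, 0.001]
force: [-0.1, -0.1, 0.1]
finger_gap: 0.0699
finger_force: 0.0
```

```bash
cat >> h.py <<'E'
E0=np.array([589.6,-180.2]); YAW=np.radians(12.2)
ex=np.array([np.cos(YAW),np.sin(YAW)]); ey=np.array([-ex[1],ex[0]])
def pad(p): d=np.asarray(p)[...,:2]-E0; return np.stack([d@ex,d@ey],-1)
def st():
    from scipy.spatial.transform import Rotation as R
    s=readout.sense(); p=s['position']*1000; m=R.from_rotvec(s['tcp_rot']).as_matrix()
    print('t %.2f'%s['clock'],'padxy',pad(p).round(1),'tipz %.1f'%(p[2]-22),'yaw %.2f'%np.degrees(np.arctan2(m[1,0],m[0,0])),'F',np.round(s['force'],1),'gap %.1f'%(s['finger_gap']*1000))
E
python3 -c "
from h import *
st()
im=eyes.capture('scene');cv2.imwrite('pics/s1.png',im[:,:,::-1])"
```

```text
t 2.50 padxy [-150.    26.3] tipz 84.2 yaw 12.17 F [-0.1 -0.1  0.1] gap 69.9
```

Request:
{"op": "play_rows", "data": {
  "plan": [
    [[0,0,30,0,65],[0,0,30,0,65],[0,0,15,0,65],[0,0,0,0,65]]
  ]
}}

```text
clock: 3.05
position: [0.4366, -0.1857, 0.0301]
tcp_rot: [-3.123, -0.333, 0.002]
force: [-0.2, -0.4, 0.3]
finger_gap: 0.0704
finger_force: 0.0
```

Request:
{"op": "play_rows", "data": {
  "plan": [
    [[10,0,0,0,65],[10,0,0,0,65],[8,0,0,0,65],[8,0,0,0,65],[8,0,0,0,65],[8,0,0,0,65],[8,0,0,0,65],[0,0,0,0,65]]
  ]
}}

```text
clock: 4.05
position: [0.4966, -0.1727, 0.0304]
tcp_rot: [3.124, 0.334, 0.002]
force: [0.5, 0.1, -0.8]
finger_gap: 0.07
finger_force: 0.0
```

```bash
python3 -c "
from h import *
st()
im=eyes.capture('top');b=rect(blue(im),.022,(282,275));print(b.round(1).tolist(),pad(b).round(1).tolist())
cv2.imwrite('pics/t1.png',cv2.resize(im[150:300,200:400],(800,600))[:,:,::-1])"
```

```text
t 4.05 padxy [-89.4  27. ] tipz 8.4 yaw 12.22 F [ 0.5  0.1 -0.8] gap 70.0
[[359.70001220703125, -19.600000381469727], [422.0, -42.79999923706055], [437.20001220703125, -1.7000000476837158], [375.0, 21.399999618530273]] [[-190.8, 205.5], [-134.8, 169.7], [-111.2, 206.7], [-167.2, 242.4]]
```

View pics/t1.png

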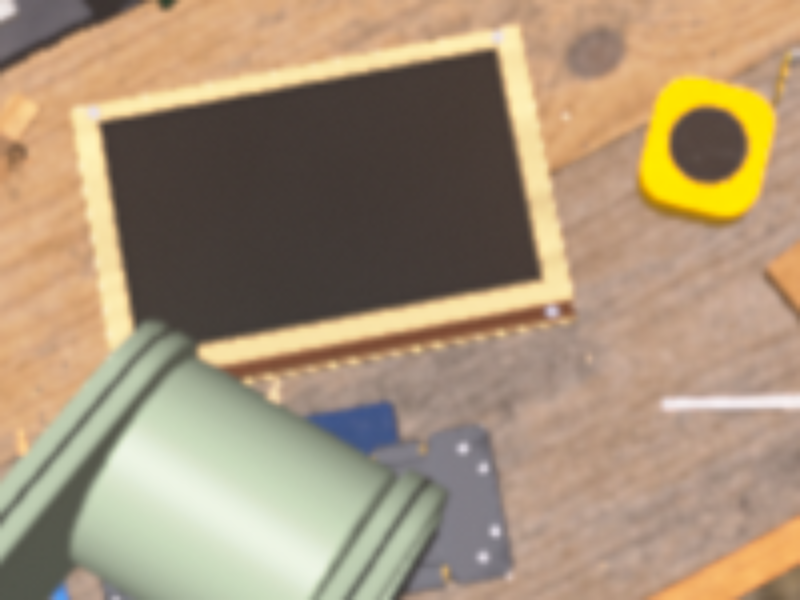

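The case is now being pushed nearly square: its visible far-right corner is at about (395,403) in the crop, with its far edge parallel to the pad edge. I'll keep pushing until it makes contact.

Request:
{"op": "play_rows", "data": {
  "plan": [
    [[6,0,0,0,65],[6,0,0,0,65],[5,0,0,0,65],[4,0,0,0,65],[2,0,0,0,65],[1,0,0,0,65],[0,0,0,0,65]]
  ]
}}

```text
clock: 4.97
position: [0.5192, -0.1678, 0.0305]
tcp_rot: [-3.124, -0.334, -0.0]
force: [-0.2, -0.7, 0.1]
finger_gap: 0.0699
finger_force: 0.1
```

Request:
{"op": "play_rows", "data": {
  "plan": [
    [[1,0,0,0,65],[1,0,0,0,65],[0,0,0,0,65]]
  ]
}}

```text
clock: 5.35
position: [0.5197, -0.1677, 0.0305]
tcp_rot: [-3.124, -0.335, 0.005]
force: [-4.5, -1.7, 4.3]
finger_gap: 0.0704
finger_force: 2.8
```

```bash
python3 -c "
from h import *
st()
im=eyes.capture('scene');cv2.imwrite('pics/s2.png',cv2.resize(im[200:350,200:400],(800,600))[:,:,::-1])
im=eyes.capture('wrist');cv2.imwrite('pics/w2.png',im[:,:,::-1])"
```

```text
t 5.35 padxy [-65.7  27. ] tipz 8.5 yaw 12.24 F [-4.5 -1.7  4.3] gap 70.4
```

View pics/w2.png

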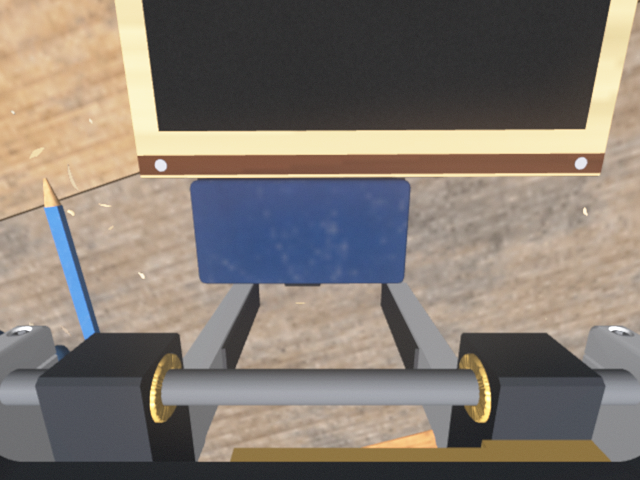

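In the wrist picture the case (192–410, 180–283) sits squarely against the brown strip at the pad's front edge, at row 177. The fingers straddle the latch with about 5 N of contact. I'll start the tipping arc.

Request:
{"op": "play_rows", "data": {
  "plan": [
    [[1.7,0,0,0,65],[0.2,0,-4.4,0,65],[0.6,0,-4.4,0,65],[1.0,0,-4.3,0,65],[0,0,0,0,65]]
  ]
}}

```text
clock: 6.08
position: [0.522, -0.1673, 0.043]
tcp_rot: [3.124, 0.335, -0.009]
force: [-6.9, -3.2, 0.7]
finger_gap: 0.0701
finger_force: 3.5
```

```bash
python3 -c "
from h import *
st()
im=eyes.capture('wrist');cv2.imwrite('pics/w3.png',im[:,:,::-1])"
```

```text
t 6.08 padxy [-63.3  26.9] tipz 21.0 yaw 12.25 F [-6.9 -3.2  0.7] gap 70.1
```

View pics/w3.png

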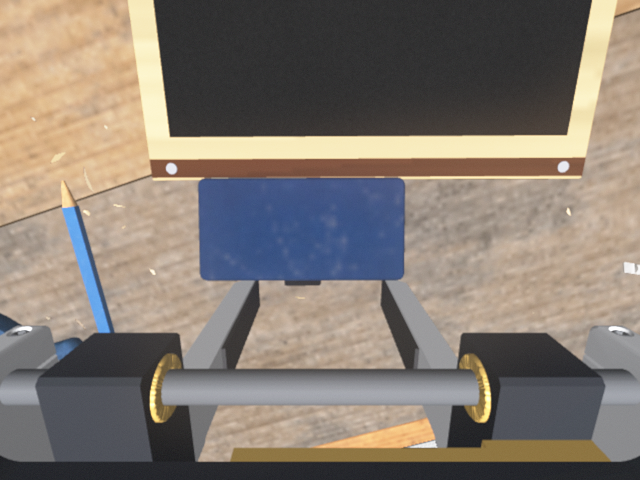

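```bash
cat >> h.py <<'E'
def wpix(P):  # world mm -> wrist px
    from scipy.spatial.transform import Rotation as R
    s=readout.sense(); T=np.eye(4);T[:3,:3]=R.from_rotvec(s['tcp_rot']).as_matrix();T[:3,3]=s['position']
    i=eyes.camera_info('wrist'); C=np.linalg.inv(T@i['tool_from_camera'])
    q=(C[:3,:3]@(np.asarray(P,float)/1000).T).T+C[:3,3]
    return np.c_[i['fx']*q[:,0]/q[:,2]+i['cx'],i['fy']*q[:,1]/q[:,2]+i['cy']].round(0)
def case(th,x0=-2.5,y0=27,piv=9):  # visible top face corners when tipped th deg about edge: far-L,far-R,near-R,near-L
    t=np.radians(th);out=[]
    for x,y in((0,55),(0,-55),(-55,-55),(-55,55)):
        z=22-piv; X=x*np.cos(t)+z*np.sin(t); Z=-x*np.sin(t)+z*np.cos(t)
        w=E0+(X+x0)*ex+(y+y0)*ey; out.append([w[0],w[1],Z+piv])
    return np.array(out)
E
python3 -c "
from h import *
for th in(0,5,10,15): print(th,wpix(case(th)).tolist())
for y in(-120,120): print(wpix([[*(E0+x*ex+y*ey),9] for x in(-2.5,0)]).tolist())
"
```

```text
0 [[214.0, 186.0], [424.0, 186.0], [415.0, 284.0], [222.0, 284.0]]
5 [[213.0, 184.0], [424.0, 184.0], [418.0, 285.0], [219.0, 285.0]]
10 [[213.0, 182.0], [424.0, 182.0], [420.0, 285.0], [216.0, 285.0]]
15 [[213.0, 179.0], [424.0, 180.0], [423.0, 285.0], [214.0, 285.0]]
[[581.0, 184.0], [582.0, 180.0]]
[[153.0, 184.0], [152.0, 179.0]]
```

The near and far edges of the case now appear equally wide (about 205 px). By projection that means a tilt of about 14°, so the case is following the arc. I'll continue.

Request:
{"op": "play_rows", "data": {
  "plan": [
    [[1.3,0,-4.2,0,65],[1.7,0,-4.1,0,65],[2.0,0,-4.0,0,65],[2.4,0,-3.7,0,65],[2.7,0,-3.5,0,65],[0,0,0,0,65]]
  ]
}}

```text
clock: 6.88
position: [0.5318, -0.1652, 0.0632]
tcp_rot: [3.123, 0.335, -0.01]
force: [-8.3, -3.1, 6.5]
finger_gap: 0.07
finger_force: 5.5
```

```bash
python3 -c "
from h import *
st()
im=eyes.capture('wrist');cv2.imwrite('pics/w4.png',im[:,:,::-1])
for th in(0,30,40,50): print(th,wpix(case(th,0)).tolist())"
```

```text
t 6.88 padxy [-53.3  26.9] tipz 41.2 yaw 12.25 F [-8.3 -3.1  6.5] gap 70.0
0 [[225.0, 195.0], [412.0, 196.0], [406.0, 283.0], [232.0, 282.0]]
30 [[225.0, 184.0], [412.0, 184.0], [419.0, 277.0], [218.0, 277.0]]
40 [[225.0, 180.0], [412.0, 181.0], [424.0, 268.0], [213.0, 268.0]]
50 [[226.0, 177.0], [411.0, 178.0], [428.0, 256.0], [209.0, 256.0]]
```

View pics/w4.png

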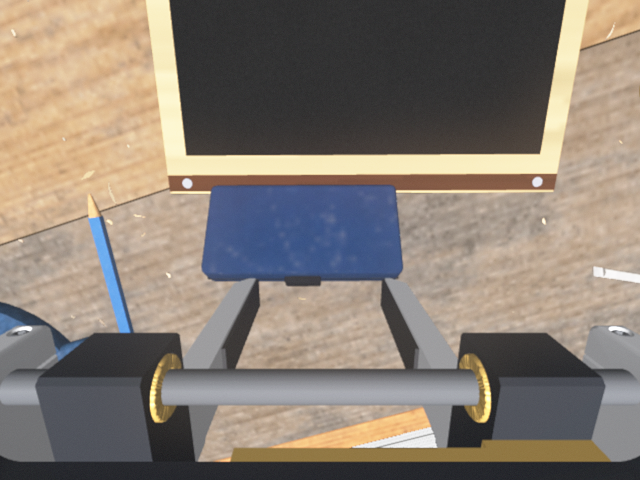

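The case is tipped to about 30° and still square. I'll continue.

Request:
{"op": "play_rows", "data": {
  "plan": [
    [[3.0,0,-3.6,0,65],[3.3,0,-3.2,0,65],[3.5,0,-2.9,0,65],[3.8,0,-2.5,0,65],[4.0,0,-2.2,0,65],[0,0,0,0,65]]
  ]
}}

```text
clock: 7.68
position: [0.5516, -0.1611, 0.0799]
tcp_rot: [3.123, 0.335, -0.001]
force: [-8.0, 0.3, 14.4]
finger_gap: 0.0699
finger_force: 7.6
```

```bash
python3 -c "
from h import *
st()
im=eyes.capture('wrist');cv2.imwrite('pics/w5.png',im[:,:,::-1])
for th in(40,50,60,70): print(th,wpix(case(th,0)).tolist())"
```

```text
t 7.67 padxy [-33.1  26.7] tipz 57.9 yaw 12.23 F [-8.   0.3 14.4] gap 69.9
40 [[234.0, 210.0], [402.0, 210.0], [412.0, 291.0], [225.0, 291.0]]
50 [[235.0, 207.0], [402.0, 207.0], [415.0, 281.0], [221.0, 281.0]]
60 [[235.0, 205.0], [402.0, 205.0], [418.0, 268.0], [218.0, 268.0]]
70 [[236.0, 203.0], [401.0, 203.0], [421.0, 252.0], [215.0, 252.0]]
```

View pics/w5.png

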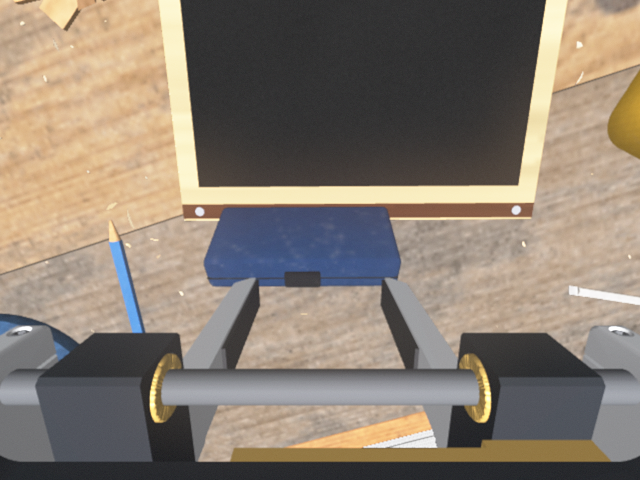

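Now about 55–58°, with the latch edge visible at row 278. I'll continue to upright.

Request:
{"op": "play_rows", "data": {
  "plan": [
    [[4.0,0,-2.4,0,65],[4.2,0,-1.4,0,65],[4.3,0,-1.0,0,65],[4.5,0,-0.6,0,65],[4.5,0,-0.4,0,65],[4.5,0,-0.4,0,65],[0,0,0,0,65]]
  ]
}}

```text
clock: 8.6
position: [0.5791, -0.155, 0.0878]
tcp_rot: [3.123, 0.334, 0.006]
force: [-5.3, 3.6, 16.7]
finger_gap: 0.07
finger_force: 8.4
```

```bash
python3 -c "
from h import *
st()
im=eyes.capture('wrist');cv2.imwrite('pics/w6.png',im[:,:,::-1])
for th in(60,70,80,90): print(th,wpix(case(th,0)).tolist())"
```

```text
t 8.60 padxy [-4.9 26.9] tipz 65.8 yaw 12.22 F [-5.3  3.6 16.7] gap 70.0
60 [[241.0, 243.0], [396.0, 243.0], [411.0, 309.0], [226.0, 309.0]]
70 [[242.0, 241.0], [396.0, 241.0], [413.0, 295.0], [223.0, 295.0]]
80 [[242.0, 239.0], [395.0, 240.0], [415.0, 279.0], [222.0, 279.0]]
90 [[243.0, 238.0], [395.0, 239.0], [415.0, 262.0], [221.0, 262.0]]
```

View pics/w6.png

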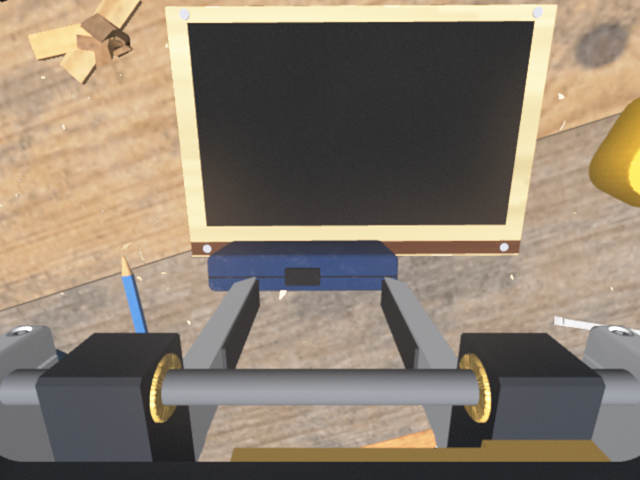

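Upright, at about 90°: the upper face is a thin strip at rows 241–256. I'll drag it over.

Request:
{"op": "play_rows", "data": {
  "plan": [
    [[5,0,-0.8,0,65],[5,0,-0.8,0,65],[6,0,-0.4,0,65],[6,0,0,0,65],[6,0,0,0,65],[6,0,0,0,65],[0,0,0,0,65],[0,0,0,0,65]]
  ]
}}

```text
clock: 9.65
position: [0.6123, -0.1479, 0.0873]
tcp_rot: [3.123, 0.334, 0.007]
force: [2.1, 2.8, 7.0]
finger_gap: 0.0698
finger_force: 3.2
```

```bash
python3 -c "
from h import *
st()
im=eyes.capture('wrist');cv2.imwrite('pics/w7.png',im[:,:,::-1])
"
```

```text
t 9.65 padxy [29.  26.8] tipz 65.3 yaw 12.19 F [2.1 2.8 7. ] gap 69.8
```

View pics/w7.png

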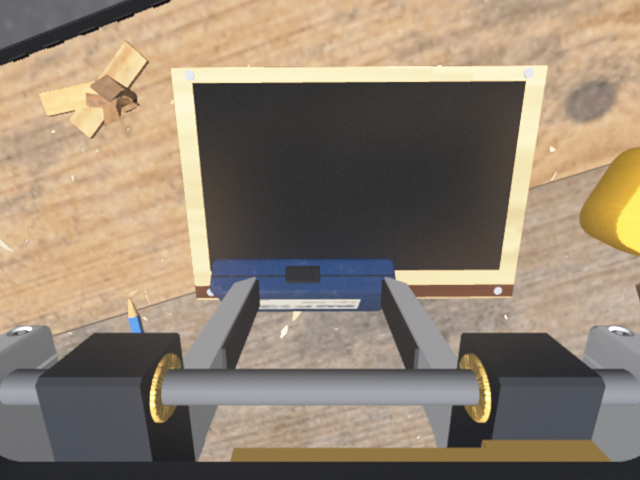

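The case is past upright, with its lid and white label visible at rows 270–310. A bit more, and it should fall on its own.

Request:
{"op": "play_rows", "data": {
  "plan": [
    [[6,0,0,0,65],[6,0,0,0,65],[6,0,-1,0,65],[4,0,-2,0,65],[0,0,0,0,65],[0,0,0,0,65]]
  ]
}}

```text
clock: 10.45
position: [0.6315, -0.1435, 0.0885]
tcp_rot: [-3.124, -0.334, 0.001]
force: [0.4, 0.1, -0.9]
finger_gap: 0.0705
finger_force: 0.0
```

```bash
python3 -c "
from h import *
st()
im=eyes.capture('wrist');cv2.imwrite('pics/w8.png',im[:,:,::-1])
"
```

```text
t 10.45 padxy [48.7 27. ] tipz 66.5 yaw 12.20 F [ 0.4  0.1 -0.9] gap 70.5
```

View pics/w8.png

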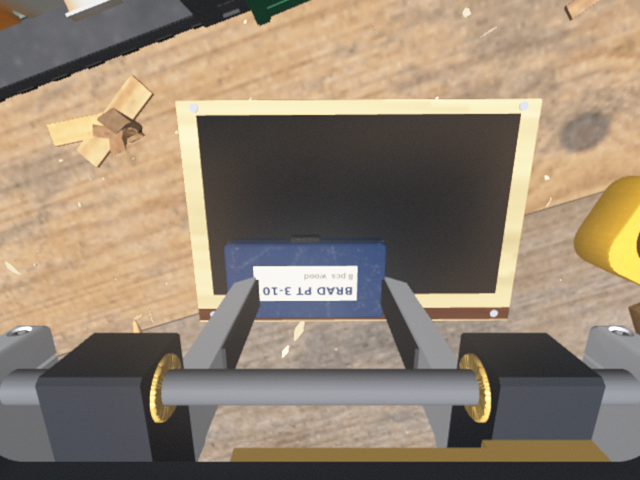

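The case now lies lid up on the pad (225–386, 240–318) with its near side close to the front edge. I'll withdraw, drop behind it and push it on.

Request:
{"op": "play_rows", "data": {
  "plan": [
    [[-30,0,0,0,65],[-30,0,0,0,65],[-30,0,0,0,65],[0,0,25,0,65],[0,0,24,0,65],[0,0,0,0,65],[0,0,0,0,65]]
  ]
}}

```text
clock: 11.38
position: [0.5443, -0.1628, 0.0404]
tcp_rot: [3.123, 0.334, 0.001]
force: [0.1, 0.2, -0.1]
finger_gap: 0.07
finger_force: 0.0
```

```bash
python3 -c "
from h import *
st()"
```

```text
t 11.38 padxy [-40.6  26.6] tipz 18.4 yaw 12.21 F [ 0.1  0.2 -0.1] gap 70.0
```

Request:
{"op": "play_rows", "data": {
  "plan": [
    [[8,0,0,0,65],[8,0,0,0,65],[7,0,0,0,65],[7,0,0,0,65],[7,0,0,0,65],[7,0,0,0,65],[7,0,0,0,65],[0,0,0,0,65]]
  ]
}}

```text
clock: 12.38
position: [0.5943, -0.1516, 0.0396]
tcp_rot: [3.124, 0.334, 0.001]
force: [-0.6, -0.2, -0.4]
finger_gap: 0.0696
finger_force: 0.0
```

```bash
python3 -c "
from h import *
st()"
```

```text
t 12.38 padxy [10.6 27. ] tipz 17.6 yaw 12.21 F [-0.6 -0.2 -0.4] gap 69.6
```

Back off, rise, and check.

Request:
{"op": "play_rows", "data": {
  "plan": [
    [[-20,0,0,0,65],[-30,0,0,0,65],[-30,0,-30,0,65],[-30,0,-40,0,65],[-30,0,-30,0,65],[-30,30,0,0,65],[-30,40,0,0,65],[0,0,0,0,65]]
  ]
}}

```text
clock: 13.38
position: [0.412, -0.2651, 0.1402]
tcp_rot: [3.123, 0.326, 0.002]
force: [-0.1, 0.9, -0.9]
finger_gap: 0.0699
finger_force: 0.0
```

Request:
{"op": "play_rows", "data": {
  "plan": [
    [[-30,50,0,0,65],[-10,55,0,0,65],[-10,55,0,0,65],[0,55,0,0,65],[0,0,0,0,65]]
  ]
}}

```text
clock: 14.0
position: [0.4101, -0.4857, 0.1387]
tcp_rot: [3.124, 0.33, 0.001]
force: [-1.0, -0.3, -0.9]
finger_gap: 0.0697
finger_force: 0.0
```

```bash
python3 -c "
from h import *
st()
im=eyes.capture('top');b=rect(blue(im),.031,(285,225));print(pad(b).round(1).tolist())
print(spotter.find_in('bit_case','top')[:1],pad(np.array(spotter.find_in('bit_case','top')[0]['point'])*1000))
cv2.imwrite('pics/t9.png',cv2.resize(im[150:300,200:400],(800,600))[:,:,::-1])
for n in('screwdriver_red','tape_measure','offcut_a','pencil_blue'): print(n,spotter.find_in(n,'top')[:1])"
```

```text
t 14.00 padxy [-240.  -260.7] tipz 116.7 yaw 12.07 F [-1.  -0.3 -0.9] gap 69.7
[[23.3, 16.1], [21.7, -13.9], [72.4, -16.6], [74.0, 13.4]]
[{'point': [0.6288, -0.1344, 0.0329], 'p': 0.7}] [47.99337873 36.48171594]
screwdriver_red [{'point': [0.577, -0.4775, 0.0227], 'p': 0.76}]
tape_measure [{'point': [0.7045, -0.3605, 0.0387], 'p': 0.63}]
offcut_a [{'point': [0.6659, -0.4542, 0.0221], 'p': 0.59}]
pencil_blue [{'point': [0.4619, -0.0358, 0.0088], 'p': 0.55}]
```

View pics/t9.png

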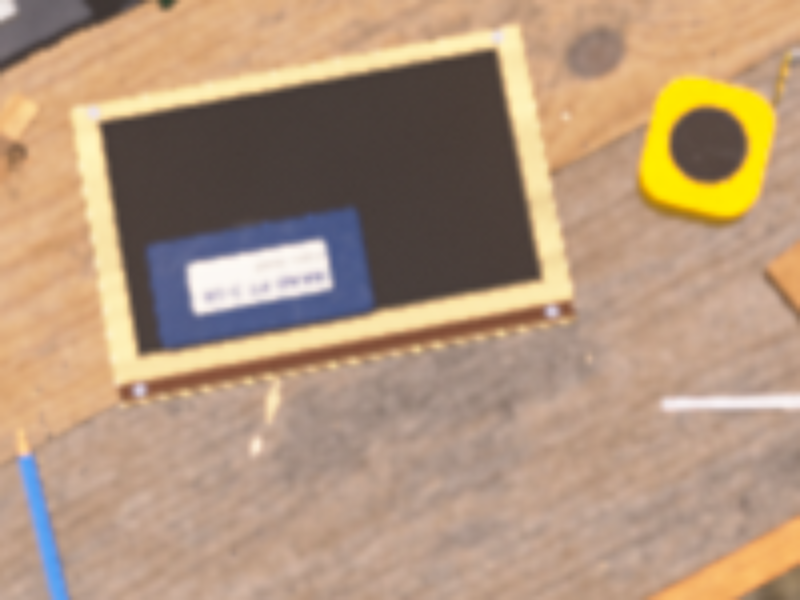

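The top view shows the case lid up at (150–372, 208–348), parallel to the pad edge and about 22 mm inside it. The bystanders haven't moved, so I'm handing the job in.

```bash
python3 -c "
from cell import workorder
print(workorder.job_done())"
```

```text
the job is handed in; nothing more can be done
None
```

The job is handed in, though the hand-in returned no verdict: the bit case lies lid up on the pad, square to the front edge and about 22 mm inside it, the other items did not measurably move, and it took about 14 s of the 45 s allowed.

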